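# Clamp a graver in its sharpening holder

### The job

The square graver lies loose in the groove of the sharpening holder. Slide it gently back until its butt rests fully home against the brass end stop, then turn the knurled thumbscrew clockwise until its nose seats on the graver and the resistance clearly rises: the graver must be held firmly, but do not overtighten. Leave the tools and blocks round about where they are.

Things in the scene. Friction and masses are not known exactly. Their poses are not given: they have to be found in the camera images.
- holder: steel graver holder, fixed to the desk: dark foot plate 112 x 66 x 10 mm, on it a block 60 mm wide, 36 mm high, with a groove, and before that a nose 8 mm wide. Origin at desk height; x runs along the groove from the nose to the stop, z up. Groove 12.6 mm wide, its floor and the nose's top at z = 30 mm; groove walls from x = 2 to 58 mm, nose from x = -42 to 2 mm
- graver: loose square graver, steel, 89 mm long, 40 to 70 g, lying in the groove and on the nose, 10 to 30 mm short of home. Origin at the middle of its length on its underside; y points to its butt, -y to its thin tip. The square shank, 11 wide and 8 mm high, spans y = -15 to +44 mm, the tip y = -44 to -15 mm. Over the nose the shank can be pinched from above
- butt (a point): middle of the graver's butt face, the end that goes against the stop; 4 mm above the graver's underside
- stop: brass end stop fixed in the groove, 12 mm wide, 10 mm high, at another place along it each time. Origin at the foot of the middle of its front face, which the butt must touch; x points away from the graver
- head (a point): middle of the thumbscrew's knurled head (diameter 30, height 16 mm, axis upright; this point 8 mm below its top). Clockwise seen from above it sinks 1.5 mm per rad. The bridge below it (18 x 58 mm, along the holder's y) leaves a clear gap of 10 mm under the head at first and 5 to 7 mm when seated. A rubber bush lets the head twist about 0.05 rad against the stem per 0.1 N m
- screw: stem of the thumbscrew with its brass nose (diameter 10 mm), axis upright, 16 mm along the holder's +x. Its nose starts 2.5 to 5.5 mm above the graver, not the same each time. Running free it takes about 0.08 N m and stays where it is left. When the nose presses on the graver the moment climbs within a few tenths of a rad: 0.1 to 0.15 N m above free running is firm, 0.2 or more too much
- dop: bystander: round wooden dop with black pitch on top, 52 mm across, 36 mm high; leave it
- cutters: bystander: side cutters with yellow and navy grips, 135 mm long; leave them
- bur: bystander: small bur in a black collet head, 54 mm long; leave it
- offcut: bystander: block of softwood 50 x 58 x 26 mm; leave it

How it is judged (in metres and radians):
On the way, in this order (a step that is already met when the one before it is completed fails the run):
1. the graver's butt is home against the stop (x of butt in the frame of stop above -0.002 m), for 0.2 s.
2. the screw presses firmly on the graver (x of butt in the frame of stop above -0.002 m and contact force between screw and graver above 10 N), for 0.3 s.
At the end, for the whole second after the job is handed in: the graver lies along the groove (within 0.1 rad) with its butt within 2 mm of the stop, and the released screw presses on it with over 10 N (all of step 2 and angle between the y axis of graver and the x axis of holder, either way round below 0.1 rad); the robot touches nothing.
It fails at once if the screw is overtightened: it presses on the graver with over 50 N (contact force between screw and graver above 50 N).
It fails at once if the graver is driven hard against the stop, with over 40 N (contact force between graver and stop above 40 N).
It fails at once if the dop, the cutters, the bur or the wooden block is moved by over 15 mm (distance of any of dop, cutters, bur, offcut from where it was at the start of the episode above 0.015 m).
It also fails if it takes over 72 s, if anything falls off the work surface, if the arm or the gripper's body presses on something with over 40 N, if the wrist force passes 120 N, or if a joint passes its speed limit or range.

### The arm

A 6-joint arm with a two-finger parallel gripper is mounted at the origin on a cart in front of the work surface, level with it; the furniture and walls round the work are solid. World frame = base frame: x ahead of the robot, y to its left, z up, the work surface at z = 0. Lengths are in m, angles in degrees, forces in N, time in s.
With the tool pointing down it reaches from about 0.4 to 0.825 m from the base axis. Payload 7 kg.
Tool frame: the origin (TCP) lies at the very end of the fingers, on their centre line; the grasp point (between the pads) lies r.grip_depth behind it (r.grip_depth is the distance from the TCP to the grasp point, in m); z points along the fingers, y is the direction in which the jaws open and shut (so a half turn about z gives the same grasp; the last joint's range is limited). The gripper opens to 88 mm and grips with 3 to 60 N. Pads are 19 mm wide; open, the fingers measure 130 mm over their backs; the gripper's body (78 mm by 193 mm) begins 47 mm behind the grasp point.
Start: joints at [85.835, 20.546, 0.682, 0, -70.136, -16.507], TCP at [0.238, 0.632, 0.227] pointing down, gripper open.
Joint ranges: [-176.03, 176.03], [-82.01, 121.73], [-58.28, 71.71], [-173.87, 95.51], [-174.79, -0.11], [-173.66, 173.66]. Speed limits (degrees/s): [136.94, 136.94, 172.46, 180, 180, 180].

### API

Orientations are given as [roll, pitch, yaw] about the fixed x, y, z axes, in that order (R = Rz(yaw) Ry(pitch) Rx(roll)).
In Python, from plant import r gives the robot as it stands. The module is installed in compiled form; this text tells all that it offers.
- The arm moves only by the tool step_arm, never from a script. Its argument "increments" is a list of rows, each a list of 3 entries, a list of its own where there are three numbers: the shift along the tool's x, y, z in m, then the turn, a rotation vector about the tool's x, y, z in rad, then the closure, from 0 (fully open) to 1 (shut). In form: [[[x, y, z], [wx, wy, wz], grip], ...]. A call has 1 to 10 rows; each row is the pose to reach, as a shift and turn from the pose commanded when the call began, along the tool's axes at that moment; what a row does not reach only later rows make up. A row lasts 1/10 s, in which the tool goes at most 50 mm and 8.59 degrees, less where a joint would pass 70% of its speed; a pose out of reach is approached as far as the arm can. A call with a gripper value outside its range is refused whole. The fingers move at their own pace and stop on an object; "force" is the grip in N (left out, the last holds). Time passes only in rows, so rows that repeat a pose let the fingers close. It gives the time, the measured TCP pose, the force and the opening at its end, in the units of the state.
- r.get_state(): the state, without advancing time (a new reading comes with each control period).
- r.capture(name): name is "scene" or "top" or "wrist"; returns a dict with "color" (420x560x3 uint8, red, green, blue), "intrinsics" (3x3 intrinsics, pixels), "rvec" (rotation vector, rad) and "tvec" (3), from world to camera coordinates, as OpenCV has them; the wrist camera has in their place "T_tool_cam" (4x4, takes a point from camera to tool coordinates, whose origin is the TCP and whose axes are the flange's). Camera axes: x right, y down, z forward; pixel columns grow to the right and rows downward; lengths in m; the calibration is good to about 2 mm. A picture is of the moment at which its call begins: read the wrist's pose just before it. There is no depth.
- r.close_job(): hands the job in, once; it reports no verdict.
The state is a dict: "time_s": time; "joints": joint angles; "qd": joint speeds; "joint_torque": joint torques, N m; "tcp_pos": TCP position; "eef_rot": TCP orientation; "contact_force": force on the tool from outside, world axes, zero at the start; "moment": the same for the moment, N m; "gripper_width": finger opening in m.
Only numpy, scipy, OpenCV 4.12 (cv2) and the standard library are available. Lean on these libraries where they do the work, as an engineer would, in place of code of your own. Each camera call takes 0.05 s, during which the arm holds its last target.

## Working session

There is one attempt and no reset: what is moved stays moved. The work goes in short steps, Python scripts to look and compute and a tool call to move; the robot and the scene stay as the last step left them, time stands still between calls to the robot, and variables do not carry over. Pictures are saved under pics/ and viewed, and the job is handed in when it is done.

Besides the shell and the picture viewer there is one more tool, called in YAML: its name, and indented under it one key for each argument. step_arm: Moves the arm, as the interface text tells. Its arguments: {"type":"object","properties":{"increments":{"type":"array","items":{"type":"array"}},"force":{"type":"number"}},"required":["increments"]}

```bash
mkdir -p pics; python3 - <<'E'
from plant import r
import cv2,numpy as np
print(r.get_state(), r.grip_depth)
for n in ["scene","top","wrist"]:
    c=r.capture(n); cv2.imwrite(f"pics/a_{n}.png",c["color"][:,:,::-1])
    print(n,{k:np.round(v,4).tolist() for k,v in c.items() if k!="color"})
E
```

```text
{'time_s': 0.0, 'joints': array([ 8.58351793e+01,  2.05899627e+01,  6.33863693e-01, -2.10425489e-02,
       -7.01367582e+01, -1.65060587e+01]), 'qd': array([-0.04515098,  0.05994738,  0.01003851, -0.04753189,  0.03219884,
       -0.00945095]), 'joint_torque': array([ 9.36799697e-04, -5.82712841e+01,  2.93050790e+01,  6.99706122e+00,
        7.13090019e-03, -1.48838835e-04]), 'tcp_pos': array([0.23813006, 0.63106752, 0.2256371 ]), 'eef_rot': array([ 1.79905349e+02, -7.41870597e-03, -2.06780391e+01]), 'contact_force': array([-0.23044217, -0.19470263,  0.63250702]), 'moment': array([-0.01887947, -0.01724708,  0.08086478]), 'gripper_width': 0.08794762949331292} 0.0188
scene {'intrinsics': [[539.9522, 0.0, 287.0618], [0.0, 539.9522, 216.94], [0.0, 0.0, 1.0]], 'rvec': [0.4056, -2.675, 1.282], 'tvec': [0.5515, 0.3066, 0.6497]}
top {'intrinsics': [[444.7381, 0.0, 280.2146], [0.0, 444.7381, 215.5447], [0.0, 0.0, 1.0]], 'rvec': [2.1264, -2.1026, 0.2147], 'tvec': [-0.2018, 0.6368, 0.8917]}
wrist {'intrinsics': [[345.6865, 0.0, 275.7247], [0.0, 345.6865, 207.5538], [0.0, 0.0, 1.0]], 'T_tool_cam': [[-0.0004, -0.9523, -0.3053, 0.0835], [1.0, -0.0002, -0.0005, 0.001], [0.0004, -0.3053, 0.9523, -0.1577], [0.0, 0.0, 0.0, 1.0]]}
```

View pics/a_scene.png

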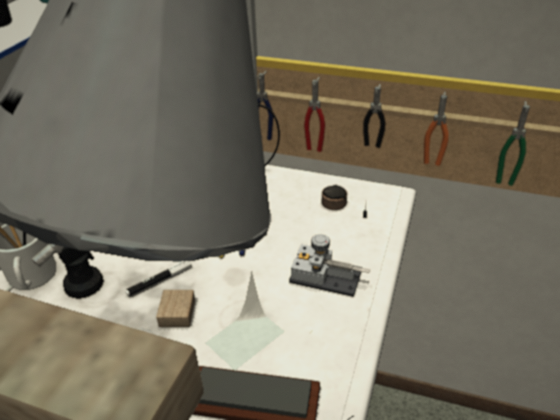

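View pics/a_top.png

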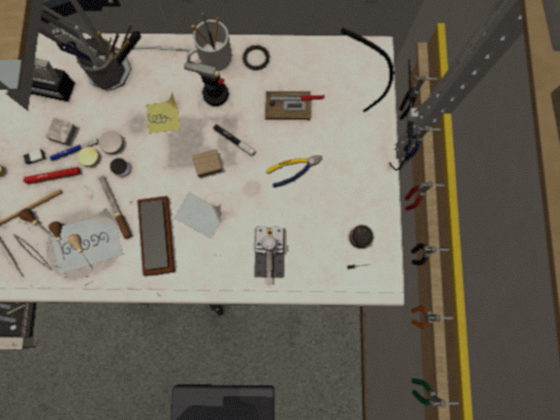

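View pics/a_wrist.png

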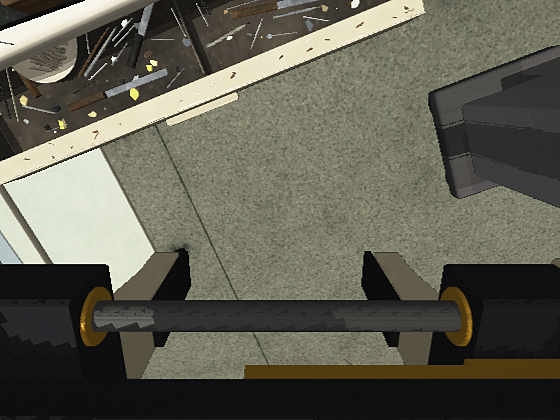

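```bash
cat > h.py <<'E'
import numpy as np, cv2
from scipy.spatial.transform import Rotation as R
def cam(c,st=None):
    K=c["intrinsics"]
    if "rvec" in c:
        Rm=cv2.Rodrigues(np.array(c["rvec"]))[0]; t=np.array(c["tvec"]).reshape(3)
    else:
        T=np.eye(4); T[:3,:3]=R.from_euler('xyz',st["eef_rot"],degrees=True).as_matrix(); T[:3,3]=st["tcp_pos"]
        W=np.linalg.inv(T@np.array(c["T_tool_cam"])); Rm=W[:3,:3]; t=W[:3,3]
    return np.array(K),Rm,t
def proj(P,cm):
    K,Rm,t=cm; p=(np.atleast_2d(P)@Rm.T+t)@K.T; return p[:,:2]/p[:,2:]
def back(uv,z,cm):
    K,Rm,t=cm; uv=np.atleast_2d(uv).astype(float)
    d=(np.c_[uv,np.ones(len(uv))]@np.linalg.inv(K).T)@Rm; o=-Rm.T@t
    return o+d*((z-o[2])/d[:,2])[:,None]
E
python3 - <<'E'
from h import *; import pickle
from plant import r
st=r.get_state()
t=r.capture("top");s=r.capture("scene")
pickle.dump((t,s),open("init.pkl","wb"))
ct=cam(t)
print(back([(269,250),(361,236),(358,266),(269,283),(269,240),(300,165),(208,163),(350,297)],0.03,ct).round(3))
print(proj([0,0,0],ct))
im=t["color"][210:300,225:315,::-1]; cv2.imwrite("pics/t1.png",cv2.resize(im,(600,600),interpolation=cv2.INTER_CUBIC))
im=s["color"][220:310,270:390,::-1]; cv2.imwrite("pics/s1.png",cv2.resize(im,(800,600),interpolation=cv2.INTER_CUBIC))
E
```

```text
[[ 0.569 -0.171  0.03 ]
 [ 0.602 -0.374  0.03 ]
 [ 0.536 -0.365  0.03 ]
 [ 0.497 -0.172  0.03 ]
 [ 0.591 -0.17   0.03 ]
 [ 0.765 -0.238  0.03 ]
 [ 0.767 -0.028  0.03 ]
 [ 0.469 -0.347  0.03 ]]
[[179.57366424 533.16982651]]
```

View pics/t1.png

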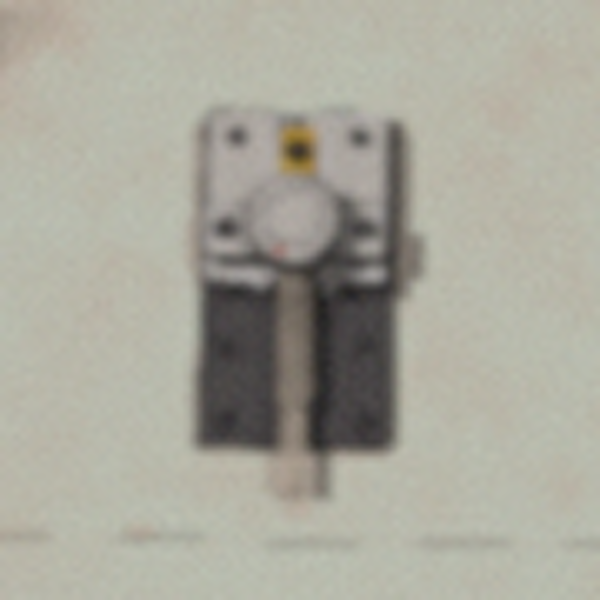

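View pics/s1.png

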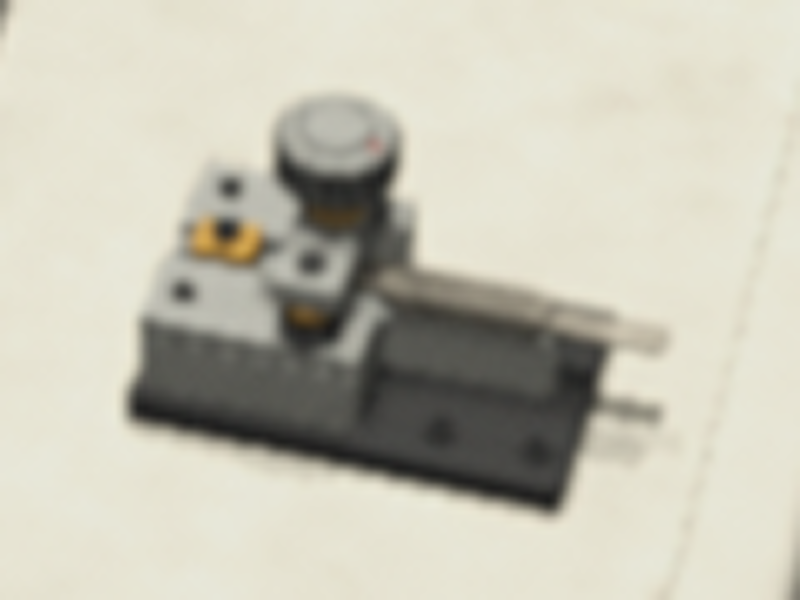

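```bash
python3 - <<'E'
from h import *; import pickle
t,s=pickle.load(open("init.pkl","rb")); ct,cs=cam(t),cam(s)
def T(u,v): return (225+u*90/600,210+v*90/600)
def S(u,v): return (270+u*120/800,220+v*90/600)
def tri(a,b):
    P=lambda c:c[0]@np.c_[c[1],c[2]]
    X=cv2.triangulatePoints(P(ct),P(cs),np.array(a,float).reshape(2,1),np.array(b,float).reshape(2,1)); return (X[:3]/X[3]).ravel().round(4)
print("headtop",tri(T(293,218),S(337,127)))
print("tip",tri(T(296,495),S(660,340)))
print("stop",tri(T(298,150),S(226,238)))
print("plateFR",back(T(200,445),.01,ct),back(T(393,447),.01,ct))
print("block rear",back(T(207,112),.036,ct),back(T(390,112),.036,ct))
print("scene plate front corner",back(S(557,508),.01,cs), "left rear corner",back(S(133,402),.01,cs))
E
```

```text
headtop [ 0.5764 -0.1719  0.0842]
tip [ 0.4938 -0.173   0.035 ]
stop [ 0.6046 -0.1721  0.0404]
plateFR [[ 0.51135825 -0.14024272  0.01      ]] [[ 0.51141843 -0.20433781  0.01      ]]
block rear [[ 0.61903019 -0.14154971  0.036     ]] [[ 0.61971528 -0.20208358  0.036     ]]
scene plate front corner [[ 0.50940281 -0.13466158  0.01      ]] left rear corner [[ 0.61813189 -0.13919967  0.01      ]]
```

```bash
cat >> h.py <<'E'
def inc(st,target,yaw):
    Rt=R.from_euler('xyz',st["eef_rot"],degrees=True)
    d=Rt.inv().apply(np.array(target)-st["tcp_pos"])
    rv=(Rt.inv()*R.from_euler('xyz',[180,0,yaw],degrees=True)).as_rotvec()
    return d.round(4),rv.round(4)
E
python3 - <<'E'
from h import *
from plant import r
st=r.get_state()
for z in (.2256,):
  print(inc(st,[.565,-.172,.23],0))
E
```

```text
(array([ 0.5893,  0.6362, -0.0033]), array([ 0.0008,  0.    , -0.3609]))
```

step_arm:
  increments:
    - [[0.03,0.032,0],[0,0,-0.018],0]
    - [[0.06,0.064,0],[0,0,-0.036],0]
    - [[0.09,0.096,0],[0,0,-0.054],0]
    - [[0.12,0.128,0],[0,0,-0.072],0]
    - [[0.15,0.16,0],[0,0,-0.09],0]
    - [[0.18,0.192,0],[0,0,-0.108],0]
    - [[0.21,0.224,0],[0,0,-0.126],0]
    - [[0.24,0.256,0],[0,0,-0.144],0]
    - [[0.27,0.288,0],[0,0,-0.162],0]
    - [[0.3,0.32,0],[0,0,-0.18],0]

```text
time_s: 1.25
tcp_pos: [0.4063, 0.2245, 0.2269]
eef_rot: [-180.0, -0.0, -10.3]
contact_force: [1.1, -0.1, -0.6]
gripper_width: 0.0875
```

```bash
python3 - <<'E'
from h import *
from plant import r
st=r.get_state(); print(st["tcp_pos"],st["eef_rot"],st["joints"].round(1),st["contact_force"],st["moment"])
print(inc(st,[.565,-.172,.23],0))
E
```

```text
[0.40626659 0.22453378 0.22687605] [-1.79959003e+02 -2.10158301e-02 -1.02900058e+01] [ 53.3   0.2 -24.7   0.  -65.   26.4] [ 1.07734795 -0.13701374 -0.59556971] [ 0.03113845 -0.13053575  0.04490905]
(array([ 0.227 ,  0.3618, -0.0033]), array([-0.0007, -0.0004, -0.1796]))
```

step_arm:
  increments:
    - [[0.023,0.036,0],[0,0,-0.018],0]
    - [[0.046,0.072,0],[0,0,-0.036],0]
    - [[0.069,0.108,0],[0,0,-0.054],0]
    - [[0.092,0.144,0],[0,0,-0.072],0]
    - [[0.115,0.18,0],[0,0,-0.09],0]
    - [[0.138,0.216,0],[0,0,-0.108],0]
    - [[0.161,0.252,0],[0,0,-0.126],0]
    - [[0.184,0.288,0],[0,0,-0.144],0]
    - [[0.207,0.324,0],[0,0,-0.162],0]
    - [[0.227,0.362,-0.003],[0,0,-0.18],0]

```text
time_s: 2.25
tcp_pos: [0.5646, -0.1724, 0.2291]
eef_rot: [-180.0, 0.0, -0.0]
contact_force: [0.7, 0.7, -0.3]
gripper_width: 0.0878
```

step_arm:
  increments:
    - [[0,0,0],[0,0,0],0]
    - [[0,0,0],[0,0,0],0]

```text
time_s: 2.45
tcp_pos: [0.564, -0.1718, 0.2289]
eef_rot: [-180.0, 0.1, -0.2]
contact_force: [-0.6, 0.9, 0.3]
gripper_width: 0.0876
```

```bash
python3 - <<'E'
from h import *; import pickle
from plant import r
F=[];M=[];J=[]
for i in range(6):
    st=r.get_state(); c=r.capture("wrist")
    F.append(st["contact_force"]);M.append(st["moment"]);J.append(st["joint_torque"][5])
print(st["tcp_pos"],st["eef_rot"],st["joints"].round(1),st["time_s"])
print(np.mean(F,0),np.std(F,0),np.mean(M,0),np.std(M,0),J)
pickle.dump((st,c),open("w1.pkl","wb"))
cv2.imwrite("pics/w1.png",c["color"][:,:,::-1])
E
```

```text
[ 0.5641206  -0.16967679  0.22987951] [-1.79995283e+02 -2.63230218e-02  3.71899752e-02] [  2.3  12.4 -10.3  -0.  -67.3  87.8] 2.7
[-0.38644106  0.45420995 -0.21494502] [0.73918622 0.53257173 0.46225006] [-0.00612041  0.00598757 -0.01677199] [0.03068067 0.03853883 0.01558999] [np.float64(0.16595503315329552), np.float64(0.050173248164355755), np.float64(0.008621732995379716), np.float64(-0.00477412817417644), np.float64(-0.00789996120147407), np.float64(-0.007574368792120367)]
```

View pics/w1.png

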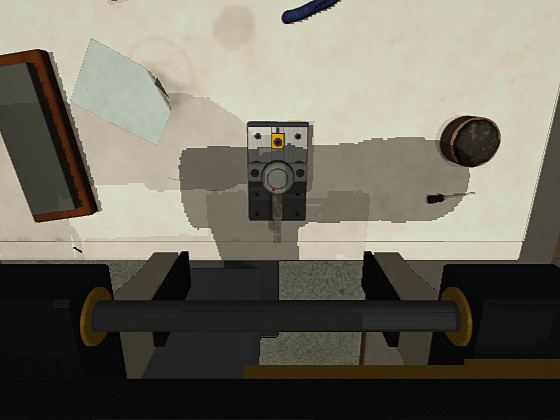

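```bash
python3 - <<'E'
from h import *; import pickle
st,c=pickle.load(open("w1.pkl","rb")); st=dict(st); st["tcp_pos"]=np.array([.565,-.172,.229]); st["eef_rot"]=[180,0,0]
im=c["color"][115:250,225:335,::-1]; cv2.imwrite("pics/w1z.png",cv2.resize(im,None,fx=4.4,fy=4.4,interpolation=cv2.INTER_CUBIC))
print(proj([[.576,-.172,.084],[.4938,-.173,.034],[.6046,-.1721,.04]],cam(c,st)))
for dx,z in ((.49,.13),(.47,.13),(.5,.15)):
    st["tcp_pos"]=np.array([dx,-.172,z]);print(dx,z,proj([[.576,-.172,.084],[.4938,-.173,.034],[.6046,-.1721,.04]],cam(c,st)))
E
```

```text
[[274.6536828  181.17823972]
 [275.80490114 243.0747676 ]
 [274.86318646 142.79444298]]
0.49 0.13 [[273.88656281  91.38881239]
 [275.75511286 205.13192393]
 [274.31703391  46.29302493]]
0.47 0.13 [[273.81238592  52.3842044 ]
 [275.74562002 179.72044993]
 [274.26596851  11.91566577]]
0.5 0.15 [[274.09340331 108.81226181]
 [275.7662871  209.42430315]
 [274.45794337  65.40164745]]
```

View pics/w1z.png

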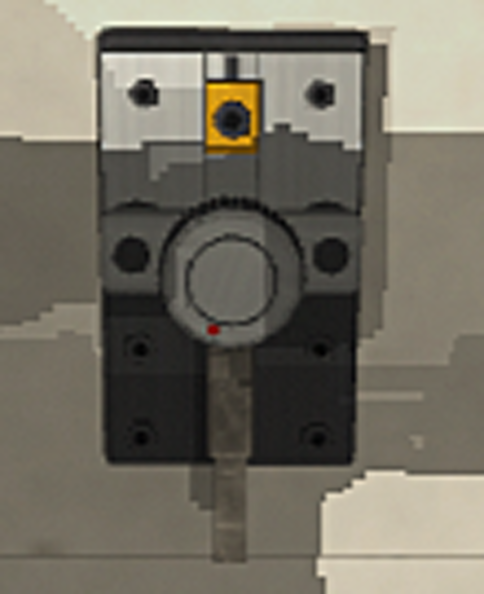

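```bash
cat >> h.py <<'E'
def avg(r,n=8,name="wrist"):
    P=[];Q=[];F=[];M=[];J=[]
    for i in range(n):
        st=r.get_state(); c=r.capture(name)
        P.append(st["tcp_pos"]);Q.append(R.from_euler('xyz',st["eef_rot"],degrees=True).as_rotvec() if 0 else st["eef_rot"]);F.append(st["contact_force"]);M.append(st["moment"]);J.append(st["joint_torque"])
    e=R.from_euler('xyz',np.array(Q),degrees=True).mean().as_euler('xyz',degrees=True)
    s=dict(tcp_pos=np.mean(P,0),eef_rot=e,F=np.mean(F,0),M=np.mean(M,0),J=np.mean(J,0),sdP=np.std(P,0),t=st["time_s"],w=st["gripper_width"],joints=st["joints"])
    return s,c
E
python3 - <<'E'
from h import *
from plant import r
s,c=avg(r); print(s["tcp_pos"],s["sdP"],s["eef_rot"]); print(inc(s,[.5,-.174,.15],0))
E
```

```text
[ 0.56424676 -0.17010371  0.22979909] [2.85103683e-05 2.65647764e-04 1.04268025e-04] [-1.79998441e+02 -2.18323816e-02  9.15549459e-03]
(array([-0.0643,  0.0039,  0.0798]), array([-0.    , -0.0004,  0.0002]))
```

step_arm:
  increments:
    - [[-0.022,0.001,0.026],[0,0,0],0]
    - [[-0.044,0.002,0.053],[0,0,0],0]
    - [[-0.064,0.004,0.08],[0,0,0],0]
    - [[-0.064,0.004,0.08],[0,0,0],0]
    - [[-0.064,0.004,0.08],[0,0,0],0]

```text
time_s: 3.65
tcp_pos: [0.5002, -0.1749, 0.1497]
eef_rot: [180.0, 0.0, -0.0]
contact_force: [0.5, -0.4, 0.3]
gripper_width: 0.0876
```

```bash
python3 - <<'E'
from h import *; import pickle
from plant import r
s,c=avg(r); print(s["tcp_pos"],s["sdP"],s["eef_rot"],s["joints"].round(1))
pickle.dump((s,c),open("w2.pkl","wb"))
im=c["color"][20:240,180:380,::-1]; cv2.imwrite("pics/w2z.png",cv2.resize(im,None,fx=2.7,fy=2.7,interpolation=cv2.INTER_CUBIC))
E
```

```text
[ 0.50122943 -0.17472134  0.15031251] [4.71253589e-04 9.69005342e-05 3.01824229e-04] [ 1.79985020e+02 -7.93738915e-02 -3.35545849e-02] [  2.   10.7 -23.7   0.  -55.5  88. ]
```

View pics/w2z.png

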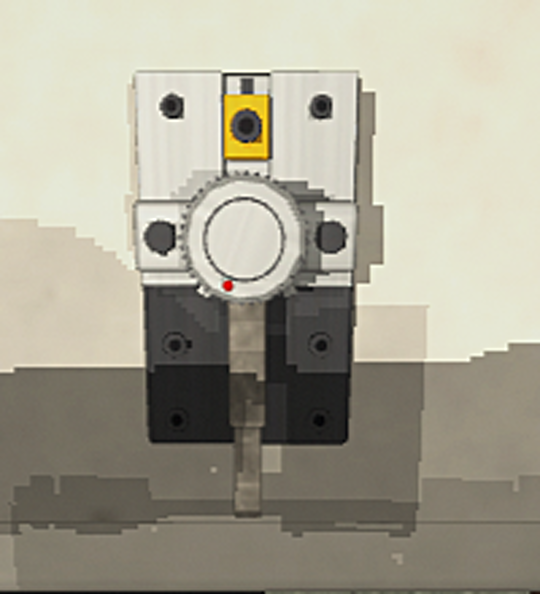

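```bash
python3 - <<'E'
from h import *; import pickle
s,c=pickle.load(open("w2.pkl","rb")); cm=cam(c,s)
def B(u,v,z): return back((180+u/2.7,20+v/2.7),z,cm).round(4)[0]
for n,u,v,z in [("head",245,238,.084),("headL",182,238,.08),("headR",308,238,.08),("stopfront",246,158,.04),("stopback",246,95,.04),("tip",247,516,.034),("shankend",248,427,.038),("blk rearL",135,72,.036),("blkrearR",358,72,.036),("plate FL",149,441,.01),("plate FR",348,442,.01),("shankL",229,340,.038),("shankR",266,340,.038),("shankLend",229,425,.038),("shankRend",266,425,.038)]: print(n,B(u,v,z))
E
```

```text
head [ 0.5777 -0.1727  0.084 ]
headL [ 0.5776 -0.1578  0.08  ]
headR [ 0.5776 -0.1874  0.08  ]
stopfront [ 0.5972 -0.1725  0.04  ]
stopback [ 0.6128 -0.1725  0.04  ]
tip [ 0.4936 -0.1722  0.034 ]
shankend [ 0.5227 -0.1726  0.038 ]
blk rearL [ 0.6189 -0.1429  0.036 ]
blkrearR [ 0.6188 -0.2024  0.036 ]
plate FL [ 0.5116 -0.1398  0.01  ]
plate FR [ 0.5112 -0.2051  0.01  ]
shankL [ 0.5482 -0.1673  0.038 ]
shankR [ 0.5482 -0.1779  0.038 ]
shankLend [ 0.5233 -0.167   0.038 ]
shankRend [ 0.5233 -0.178   0.038 ]
```

step_arm:
  increments:
    - [[0.015,-0.001,0.02],[0,0,0],0]
    - [[0.031,-0.002,0.045],[0,0,0],0.4]
    - [[0.031,-0.002,0.07],[0,0,0],0.6]
    - [[0.031,-0.002,0.095],[0,0,0],0.6]
    - [[0.031,-0.002,0.115],[0,0,0],0.6]
    - [[0.031,-0.002,0.123],[0,0,0],0.6]
    - [[0.031,-0.002,0.123],[0,0,0],0.6]
    - [[0.031,-0.002,0.123],[0,0,0],0.6]
  force: 5

```text
time_s: 4.85
tcp_pos: [0.5319, -0.1727, 0.0274]
eef_rot: [180.0, -0.1, -0.0]
contact_force: [0.8, 0.2, 0.7]
gripper_width: 0.0383
```

```bash
python3 - <<'E'
from h import *; import pickle
from plant import r
s,c=avg(r,5); print(s["tcp_pos"],s["eef_rot"],s["F"],s["w"],s["t"]); print(inc(s,[.532,-.1726,.026],0))
cv2.imwrite("pics/w3.png",c["color"][:,:,::-1])
E
```

```text
[ 0.53204651 -0.17271807  0.02765612] [ 1.79993079e+02 -1.01829311e-01 -3.28068073e-02] [ 0.27572128 -0.34327537  0.2111904 ] 0.035255814523455484 5.05
(array([-0.    , -0.0001,  0.0017]), array([ 0.0001, -0.0018, -0.0006]))
```

View pics/w3.png

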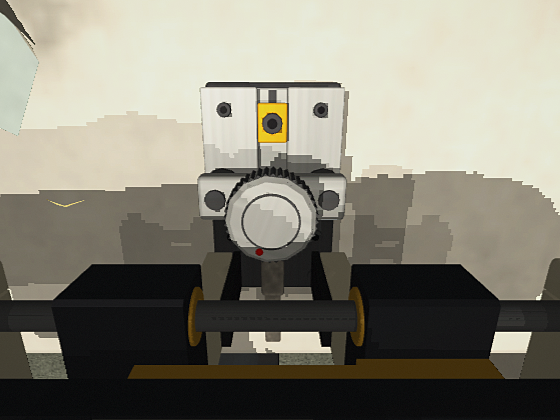

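step_arm:
  increments:
    - [[0,0,0],[0,0,0],0.8]
    - [[0,0,0],[0,0,0],1]
    - [[0,0,0],[0,0,0],1]
    - [[0,0,0],[0,0,0],1]
    - [[0,0,0],[0,0,0],1]
    - [[0,0,0],[0,0,0],1]
    - [[0,0,0],[0,0,0],1]
  force: 5

```text
time_s: 5.8
tcp_pos: [0.5312, -0.1726, 0.0266]
eef_rot: [-180.0, 0.0, -0.0]
contact_force: [-0.4, 1.5, 2.3]
gripper_width: 0.0109
```

step_arm:
  increments:
    - [[0.0015,0,0],[0,0,0],1]
    - [[0.003,0,0],[0,0,0],1]
    - [[0.0045,0,0],[0,0,0],1]
    - [[0.006,0,0],[0,0,0],1]
    - [[0.0075,0,0],[0,0,0],1]
    - [[0.009,0,0],[0,0,0],1]
    - [[0.01,0,0],[0,0,0],1]
    - [[0.011,0,0],[0,0,0],1]
    - [[0.012,0,0],[0,0,0],1]
    - [[0.012,0,0],[0,0,0],1]

```text
time_s: 6.8
tcp_pos: [0.5418, -0.1725, 0.0263]
eef_rot: [-180.0, 0.2, -0.1]
contact_force: [-5.0, 3.0, 5.3]
gripper_width: 0.0114
```

```bash
python3 - <<'E'
from h import *; import pickle
from plant import r
s,c=avg(r,5); print(s["tcp_pos"],s["eef_rot"],s["F"],s["w"],s["t"])
cv2.imwrite("pics/w4.png",cv2.resize(c["color"][70:360,170:380,::-1],None,fx=2,fy=2,interpolation=cv2.INTER_CUBIC))
E
```

```text
[ 0.54180189 -0.17248904  0.02628778] [-1.79980892e+02  1.52555544e-01 -6.02325722e-02] [-4.81063155  3.41138161  4.75497449] 0.010799367716637007 7.0
```

View pics/w4.png

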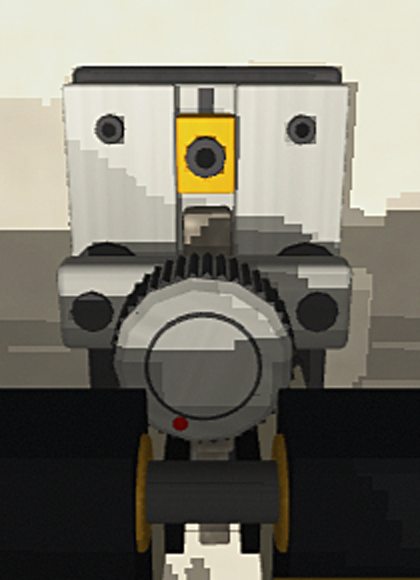

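step_arm:
  increments:
    - [[0.001,0,0],[0,0,0],1]
    - [[0.002,0,0],[0,0,0],1]
    - [[0.003,0,0],[0,0,0],1]
    - [[0.004,0,0],[0,0,0],1]
    - [[0.005,0,0],[0,0,0],1]
    - [[0.005,0,0],[0,0,0],1]

```text
time_s: 7.65
tcp_pos: [0.5464, -0.1724, 0.0261]
eef_rot: [-180.0, 0.2, -0.1]
contact_force: [-5.1, 3.8, 4.6]
gripper_width: 0.0111
```

```bash
python3 - <<'E'
from h import *; import pickle
from plant import r
s,c=avg(r,5); print(s["tcp_pos"],s["eef_rot"],s["F"],s["w"],s["t"])
cv2.imwrite("pics/w5.png",cv2.resize(c["color"][70:360,170:380,::-1],None,fx=2,fy=2,interpolation=cv2.INTER_CUBIC))
E
```

```text
[ 0.54640726 -0.17236443  0.02606881] [-1.79968838e+02  1.93454564e-01 -7.03907243e-02] [-5.16795736  3.87001995  4.61137531] 0.010945533861063395 7.85
```

View pics/w5.png

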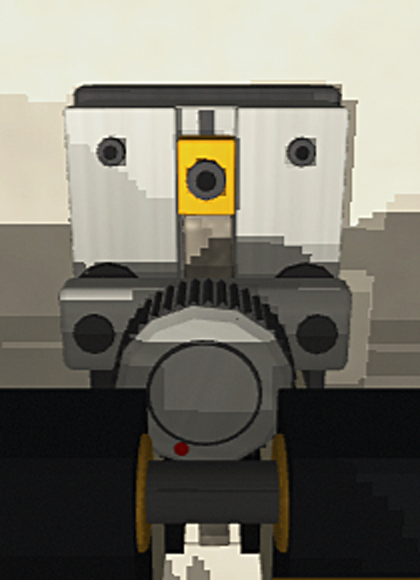

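step_arm:
  increments:
    - [[0.001,0,0],[0,0,0],1]
    - [[0.002,0,0],[0,0,0],1]
    - [[0.003,0,0],[0,0,0],1]
    - [[0.003,0,0],[0,0,0],1]
    - [[0.003,0,0],[0,0,0],1]

```text
time_s: 8.4
tcp_pos: [0.5482, -0.1723, 0.0254]
eef_rot: [-180.0, 0.3, -0.1]
contact_force: [-6.3, 4.6, 1.9]
gripper_width: 0.0111
```

```bash
python3 - <<'E'
from h import *; import pickle
from plant import r
s,c=avg(r,5); print(s["tcp_pos"],s["eef_rot"],s["F"],s["w"],s["t"])
cv2.imwrite("pics/w6.png",cv2.resize(c["color"][70:360,170:380,::-1],None,fx=2,fy=2,interpolation=cv2.INTER_CUBIC))
E
```

```text
[ 0.54819487 -0.17232473  0.02541894] [-1.79954588e+02  3.20236074e-01 -9.57010465e-02] [-6.18723044  3.86823727  1.82479143] 0.010808406019382643 8.6
```

View pics/w6.png

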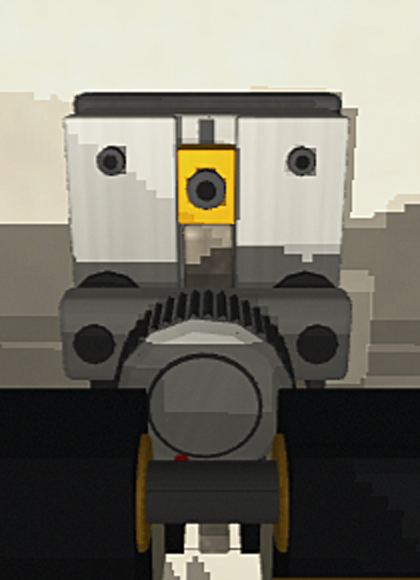

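step_arm:
  increments:
    - [[0,0,0],[0,0,0],0.75]
    - [[-0.002,0,0],[0,0,0],0.6]
    - [[-0.004,0,0],[0,0,0],0.5]
    - [[-0.006,0,0],[0,0,0],0.5]
    - [[-0.008,0,0],[0,0,0],0.5]

```text
time_s: 9.15
tcp_pos: [0.5432, -0.1728, 0.0266]
eef_rot: [180.0, -0.0, -0.0]
contact_force: [0.2, 0.4, -0.7]
gripper_width: 0.0424
```

```bash
python3 - <<'E'
from h import *; import pickle
from plant import r
s,c=avg(r,4); print(s["tcp_pos"],s["eef_rot"],s["F"],s["w"],s["t"])
cv2.imwrite("pics/w7.png",c["color"][:,:,::-1])
print(inc(s,[.5,-.1726,.15],0))
E
```

```text
[ 0.54302143 -0.17274146  0.0266417 ] [-1.79999943e+02 -7.18906392e-03 -5.05719705e-02] [-0.10562895  0.00381481 -0.08154286] 0.04352883312873758 9.3
(array([-4.300e-02, -1.000e-04, -1.234e-01]), array([-0.    , -0.0001, -0.0009]))
```

View pics/w7.png

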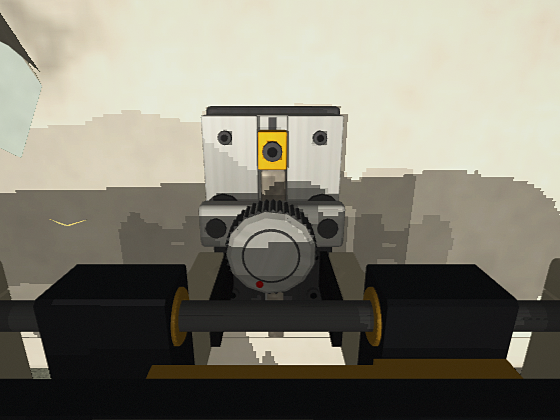

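step_arm:
  increments:
    - [[0,0,-0.025],[0,0,0],0.5]
    - [[0,0,-0.05],[0,0,0],0.4]
    - [[-0.02,0,-0.085],[0,0,0],0.2]
    - [[-0.043,0,-0.123],[0,0,0],0.2]
    - [[-0.043,0,-0.123],[0,0,0],0.2]
    - [[-0.043,0,-0.123],[0,0,0],0.2]

```text
time_s: 9.95
tcp_pos: [0.5006, -0.1726, 0.151]
eef_rot: [-180.0, -0.2, -0.1]
contact_force: [0.2, 0.0, -1.4]
gripper_width: 0.0697
```

```bash
python3 - <<'E'
from h import *; import pickle
from plant import r
s,c=avg(r); print(s["tcp_pos"],s["sdP"],s["eef_rot"],s["joints"].round(1),s["J"][5],s["M"],s["t"],s["w"])
pickle.dump((s,c),open("w8.pkl","wb"))
im=c["color"][20:240,180:380,::-1]; cv2.imwrite("pics/w8z.png",cv2.resize(im,None,fx=2.7,fy=2.7,interpolation=cv2.INTER_CUBIC))
E
```

```text
[ 0.50011009 -0.17260324  0.14904441] [2.22360508e-04 3.34122016e-05 8.82230133e-04] [-1.79994783e+02  4.18770121e-02 -4.90445200e-02] [  2.2  10.7 -23.9  -0.  -55.5  87.7] -0.00041119338355599666 [-0.03359782 -0.00829726 -0.00712392] 10.3 0.07030771186647798
```

View pics/w8z.png

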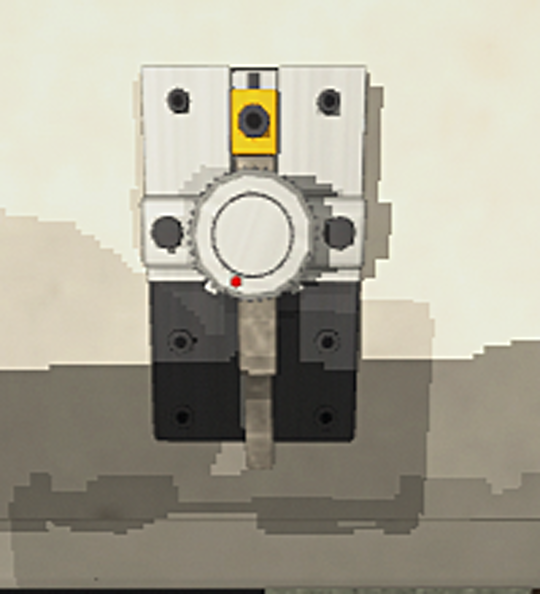

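```bash
python3 - <<'E'
from h import *; import pickle
s,c=pickle.load(open("w8.pkl","rb")); cm=cam(c,s)
def B(u,v,z): return back((180+u/2.7,20+v/2.7),z,cm).round(4)[0]
for n,u,v,z in [("head",252,234,.084),("headL",190,238,.08),("headR",315,238,.08),("stopfront",254,153.5,.04),("tip",259,469,.034),("shankend",258,376,.038),("shankLtop",239,310,.038),("shankRtop",275,310,.038),("dot",235.5,282,.084),("blk rearL",142,66,.036),("blkrearR",368,66,.036)]: print(n,B(u,v,z))
print(inc(s,[.5777,-.1727,.11],40))
E
```

```text
head [ 0.5774 -0.1722  0.084 ]
headL [ 0.5764 -0.1577  0.08  ]
headR [ 0.5764 -0.1869  0.08  ]
stopfront [ 0.5969 -0.1725  0.04  ]
tip [ 0.5077 -0.1737  0.034 ]
shankend [ 0.5367 -0.1735  0.038 ]
shankLtop [ 0.5555 -0.1681  0.038 ]
shankRtop [ 0.5555 -0.1783  0.038 ]
dot [ 0.5667 -0.1683  0.084 ]
blk rearL [ 0.6188 -0.1429  0.036 ]
blkrearR [ 0.6187 -0.2027  0.036 ]
(array([0.0776, 0.    , 0.039 ]), array([-3.00e-04,  7.00e-04, -6.99e-01]))
```

step_arm:
  increments:
    - [[0.026,0,0],[0,0,-0.14],0.2]
    - [[0.052,0,0.01],[0,0,-0.28],0.2]
    - [[0.077,0,0.02],[0,0,-0.42],0.2]
    - [[0.077,0,0.03],[0,0,-0.56],0.2]
    - [[0.077,0,0.039],[0,0,-0.698],0.2]
    - [[0.077,0,0.039],[0,0,-0.698],0.2]
    - [[0.077,0,0.039],[0,0,-0.698],0.2]
    - [[0.077,0,0.039],[0,0,-0.698],0.2]

```text
time_s: 11.15
tcp_pos: [0.5775, -0.1728, 0.1111]
eef_rot: [180.0, -0.0, 39.8]
contact_force: [-0.2, -0.1, 0.6]
gripper_width: 0.0697
```

```bash
python3 - <<'E'
from h import *; import pickle
from plant import r
s,c=avg(r,6); print(s["tcp_pos"],s["sdP"],s["eef_rot"],s["joints"].round(1),s["J"][5],s["M"],s["t"],s["w"])
print(inc(s,[.577,-.1726,.067],40))
cv2.imwrite("pics/w9.png",c["color"][:,:,::-1])
E
```

```text
[ 0.57748885 -0.17274596  0.11115323] [5.69712326e-05 2.30091999e-05 6.73732073e-05] [ 1.79963149e+02 -3.84778051e-02  3.98467087e+01] [  1.9  19.4 -17.4   0.  -53.2 128. ] -0.032520293607376516 [-0.094491   -0.04004068 -0.00358844] 11.4 0.07033502339187712
(array([-0.0003, -0.0005,  0.0442]), array([ 0.0006, -0.0007, -0.0027]))
```

View pics/w9.png

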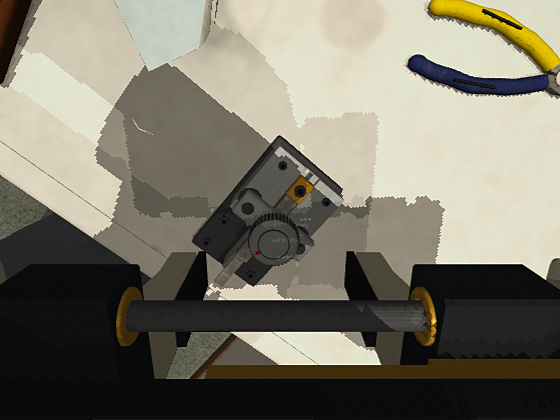

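step_arm:
  increments:
    - [[0,0,0.015],[0,0,0],0.2]
    - [[0,0,0.03],[0,0,0],0.3]
    - [[0,0,0.04],[0,0,0],0.4]
    - [[0,0,0.044],[0,0,0],0.4]
    - [[0,0,0.044],[0,0,0],0.4]
    - [[0,0,0.044],[0,0,0],0.4]
  force: 10

```text
time_s: 12.05
tcp_pos: [0.5776, -0.1728, 0.067]
eef_rot: [180.0, -0.0, 40.0]
contact_force: [-0.2, 0.3, 0.3]
gripper_width: 0.0529
```

```bash
python3 - <<'E'
from h import *; import pickle
from plant import r
s,c=avg(r,12); print(s["tcp_pos"],s["eef_rot"],s["joints"].round(1),s["J"][5],s["F"],s["M"],s["t"],s["w"])
cv2.imwrite("pics/w10.png",c["color"][:,:,::-1])
cm=cam(c,s); print(proj([.577,-.1726,.084],cm))
k=r.capture("scene"); im=k["color"][200:320,250:410,::-1]; cv2.imwrite("pics/s10.png",cv2.resize(im,None,fx=5,fy=5,interpolation=cv2.INTER_CUBIC))
E
```

```text
[ 0.57746892 -0.17273384  0.06695551] [ 1.79975193e+02 -2.54475496e-02  3.99482818e+01] [  1.9  22.2 -19.9  -0.  -47.8 128. ] -0.0006399945198154455 [-0.0429724  -0.0154234   0.11343529] [-0.08791113 -0.05176694 -0.011449  ] 12.6 0.05244929500273248
[[273.20370435 285.47602602]]
```

View pics/w10.png

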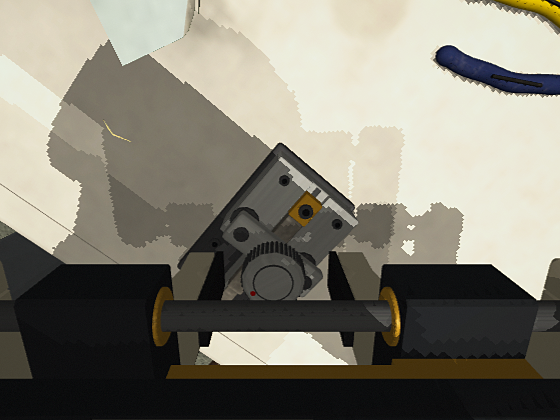

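View pics/s10.png

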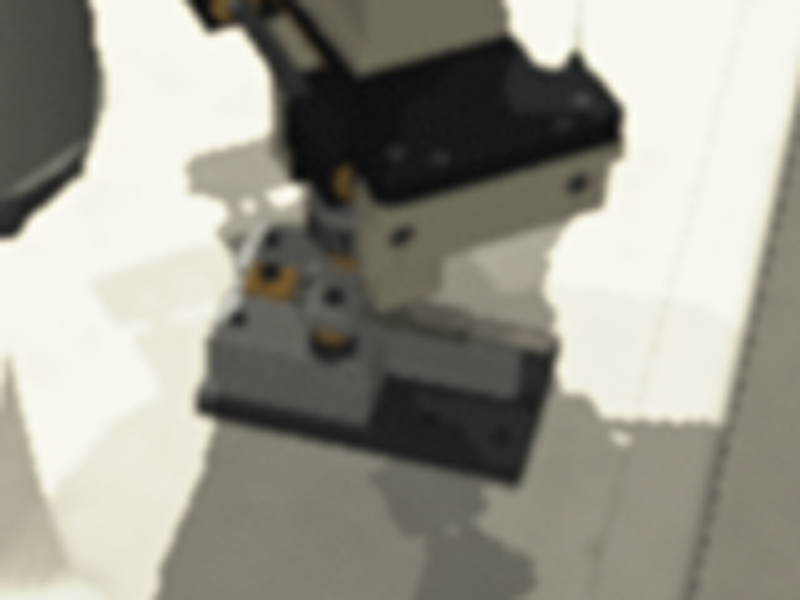

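step_arm:
  increments:
    - [[0,0,0],[0,0,0],0.6]
    - [[0,0,0],[0,0,0],0.8]
    - [[0,0,0],[0,0,0],0.8]
    - [[0,0,0],[0,0,0],0.8]
    - [[0,0,0],[0,0,0],0.8]
    - [[0,0,0],[0,0,0],0.8]
  force: 25

```text
time_s: 13.3
tcp_pos: [0.5765, -0.1722, 0.0666]
eef_rot: [-179.9, 0.0, 39.9]
contact_force: [-3.3, 3.7, 3.5]
gripper_width: 0.0283
```

```bash
cat > m.py <<'E'
from h import *
from plant import r
s,c=avg(r,10); print(s["tcp_pos"],s["eef_rot"],"q6",s["joints"][5].round(1),"J6",s["J"][5],s["F"],s["M"],s["t"],s["w"])
E
python3 m.py
```

```text
[ 0.57653667 -0.17214481  0.06658403] [-1.79929812e+02  2.42640417e-02  3.99422052e+01] q6 128.0 J6 0.009143906616372988 [-3.21055678  4.05852559  3.53304467] [1.53765035 1.07113742 0.00388339] 13.75 0.028465631214492835
```

step_arm:
  increments:
    - [[0,-0.001,0],[0,0,0],0.8]
    - [[0,-0.001,0.0001],[0,0,0.08],0.8]
    - [[0,-0.001,0.0002],[0,0,0.16],0.8]
    - [[0,-0.001,0.0004],[0,0,0.24],0.8]
    - [[0,-0.001,0.0005],[0,0,0.32],0.8]
    - [[0,-0.001,0.0006],[0,0,0.4],0.8]
    - [[0,-0.001,0.0006],[0,0,0.4],0.8]
    - [[0,-0.001,0.0006],[0,0,0.4],0.8]
  force: 25

```text
time_s: 14.6
tcp_pos: [0.5763, -0.1717, 0.066]
eef_rot: [-180.0, 0.0, 17.2]
contact_force: [-2.7, 3.2, 3.6]
gripper_width: 0.0285
```

```bash
python3 m.py
```

```text
[ 0.57634023 -0.17176935  0.06601653] [-1.79984031e+02  1.80112112e-02  1.71267465e+01] q6 105.1 J6 -0.06760170580309932 [-3.15097795  3.94358217  4.20021814] [1.45295086 1.19734554 0.0557307 ] 15.05 0.028978132967355522
```

step_arm:
  increments:
    - [[0,-0.001,0.0001],[0,0,0.1],0.8]
    - [[0,-0.001,0.0003],[0,0,0.2],0.8]
    - [[0,-0.001,0.0005],[0,0,0.3],0.8]
    - [[0,-0.001,0.0006],[0,0,0.4],0.8]
    - [[0,-0.001,0.0008],[0,0,0.5],0.8]
    - [[0,-0.001,0.0009],[0,0,0.6],0.8]
    - [[0,-0.001,0.0011],[0,0,0.7],0.8]
    - [[0,-0.001,0.0012],[0,0,0.8],0.8]
    - [[0,-0.001,0.0012],[0,0,0.8],0.8]
    - [[0,-0.001,0.0012],[0,0,0.8],0.8]

```text
time_s: 16.1
tcp_pos: [0.5763, -0.171, 0.0648]
eef_rot: [180.0, -0.0, -28.6]
contact_force: [-1.7, 3.1, 4.8]
gripper_width: 0.0284
```

```bash
python3 m.py; python3 - <<'E'
from h import *
from plant import r
c=r.capture("wrist"); cv2.imwrite("pics/w11.png",c["color"][:,:,::-1])
E
```

```text
[ 0.57631569 -0.17097506  0.06481908] [-1.79998701e+02 -3.21802808e-03 -2.87093240e+01] q6 59.1 J6 -0.05573562631616369 [-2.47260401  3.21869017  4.07648529] [1.25593742 1.00655032 0.05457776] 16.55 0.028573794898138313
```

View pics/w11.png

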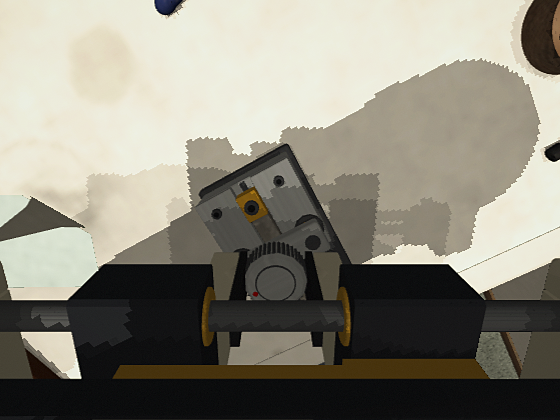

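step_arm:
  increments:
    - [[0,0,0.0002],[0,0,0.1],0.8]
    - [[0,0,0.0003],[0,0,0.2],0.8]
    - [[0,0,0.0005],[0,0,0.3],0.8]
    - [[0,0,0.0006],[0,0,0.4],0.8]

```text
time_s: 17.05
tcp_pos: [0.5765, -0.1708, 0.0642]
eef_rot: [-180.0, -0.0, -51.9]
contact_force: [-2.4, 4.6, 5.0]
gripper_width: 0.0285
```

```bash
cat > m2.py <<'E'
from h import *
from plant import r
A=[]
for i in range(8):
    st=r.get_state(); A.append([st["joint_torque"][5],st["moment"][2],st["eef_rot"][2],st["contact_force"][0],st["contact_force"][1],st["contact_force"][2],st["tcp_pos"][2]]); c=r.capture("wrist")
A=np.array(A); print("J6",A[:,0].round(3)); print("Mz",A[:,1].round(3)); print("mean J6 Mz yaw F z",A.mean(0).round(4),st["time_s"],"last4 J6",A[4:,0].mean().round(4))
E
python3 m2.py
```

```text
J6 [ 1.575  0.797 -1.343 -0.517 -0.172 -0.078 -0.056 -0.052]
Mz [0.08  0.042 0.082 0.095 0.075 0.004 0.048 0.061]
mean J6 Mz yaw F z [ 1.93000e-02  6.10000e-02 -5.18515e+01 -2.23460e+00  4.87010e+00
  4.78200e+00  6.42000e-02] 17.4 last4 J6 -0.0895
```

step_arm:
  increments:
    - [[0,0,0.0001],[0,0,0.05],0.8]
    - [[0,0,0.0002],[0,0,0.1],0.8]
    - [[0,0,0.0002],[0,0,0.15],0.8]
    - [[0,0,0.0003],[0,0,0.2],0.8]
    - [[0,0,0.0003],[0,0,0.2],0.8]
    - [[0,0,0.0003],[0,0,0.2],0.8]
    - [[0,0,0.0003],[0,0,0.2],0.8]

```text
time_s: 18.15
tcp_pos: [0.5766, -0.1707, 0.0639]
eef_rot: [-180.0, 0.0, -63.2]
contact_force: [-2.9, 4.8, 4.7]
gripper_width: 0.0286
```

```bash
sed -i 's/range(8)/range(5)/' m2.py; python3 m2.py
```

```text
J6 [-0.064 -0.061 -0.061 -0.061 -0.061]
Mz [0.051 0.071 0.064 0.088 0.069]
mean J6 Mz yaw F z [-6.16000e-02  6.86000e-02 -6.31689e+01 -2.06940e+00  5.43690e+00
  4.46430e+00  6.39000e-02] 18.35 last4 J6 -0.0607
```

step_arm:
  increments:
    - [[0,0,0.0001],[0,0,0.05],0.8]
    - [[0,0,0.0001],[0,0,0.1],0.8]
    - [[0,0,0.0002],[0,0,0.15],0.8]
    - [[0,0,0.0003],[0,0,0.2],0.8]
    - [[0,0,0.0003],[0,0,0.2],0.8]
    - [[0,0,0.0003],[0,0,0.2],0.8]
    - [[0,0,0.0003],[0,0,0.2],0.8]

```text
time_s: 19.1
tcp_pos: [0.5768, -0.1706, 0.0636]
eef_rot: [-179.9, 0.0, -74.6]
contact_force: [-1.3, 5.7, 4.7]
gripper_width: 0.0286
```

```bash
python3 m2.py
```

```text
J6 [-0.064 -0.061 -0.061 -0.061 -0.061]
Mz [0.037 0.089 0.099 0.104 0.042]
mean J6 Mz yaw F z [-6.13000e-02  7.42000e-02 -7.46291e+01 -1.74570e+00  5.84870e+00
  4.31900e+00  6.36000e-02] 19.3 last4 J6 -0.0607
```

step_arm:
  increments:
    - [[-0.0004,0,0.0001],[0,0,0.05],0.8]
    - [[-0.0008,0,0.0001],[0,0,0.1],0.8]
    - [[-0.0008,0,0.0002],[0,0,0.15],0.8]
    - [[-0.0008,0,0.0003],[0,0,0.2],0.8]
    - [[-0.0008,0,0.0003],[0,0,0.2],0.8]
    - [[-0.0008,0,0.0003],[0,0,0.2],0.8]
    - [[-0.0008,0,0.0003],[0,0,0.2],0.8]

```text
time_s: 20.05
tcp_pos: [0.5768, -0.1703, 0.0634]
eef_rot: [-179.9, -0.0, -86.0]
contact_force: [2.8, 2.7, 2.2]
gripper_width: 0.0285
```

```bash
python3 m2.py
```

```text
J6 [-0.054 -0.047 -0.048 -0.051 -0.055]
Mz [ 0.061  0.065  0.033  0.063 -0.016]
mean J6 Mz yaw F z [-5.10000e-02  4.14000e-02 -8.60529e+01  2.63840e+00  1.85070e+00
  1.47090e+00  6.34000e-02] 20.25 last4 J6 -0.0546
```

step_arm:
  increments:
    - [[0,0,0.0001],[0,0,0.05],0.8]
    - [[0,0,0.0001],[0,0,0.1],0.8]
    - [[0,0,0.0002],[0,0,0.15],0.8]
    - [[0,0,0.0003],[0,0,0.2],0.8]
    - [[0,0,0.0003],[0,0,0.2],0.8]
    - [[0,0,0.0003],[0,0,0.2],0.8]
    - [[0,0,0.0003],[0,0,0.2],0.8]

```text
time_s: 21.0
tcp_pos: [0.5769, -0.1702, 0.0631]
eef_rot: [-179.9, 0.0, -97.5]
contact_force: [5.1, 1.5, -0.3]
gripper_width: 0.0283
```

```bash
python3 m2.py
```

```text
J6 [-0.069 -0.069 -0.069 -0.069 -0.069]
Mz [0.036 0.096 0.111 0.073 0.082]
mean J6 Mz yaw F z [-6.87000e-02  7.95000e-02 -9.74609e+01  5.25110e+00  1.56750e+00
 -1.49700e-01  6.31000e-02] 21.2 last4 J6 -0.0686
```

step_arm:
  increments:
    - [[0,-0.0006,0.0001],[0,0,0.05],0.8]
    - [[0,-0.0006,0.0001],[0,0,0.1],0.8]
    - [[0,-0.0006,0.0002],[0,0,0.15],0.8]
    - [[0,-0.0006,0.0002],[0,0,0.15],0.8]
    - [[0,-0.0006,0.0002],[0,0,0.15],0.8]
    - [[0,-0.0006,0.0002],[0,0,0.15],0.8]

```text
time_s: 21.85
tcp_pos: [0.5771, -0.1702, 0.0629]
eef_rot: [-180.0, 0.0, -106.1]
contact_force: [4.5, 2.3, 1.0]
gripper_width: 0.0288
```

```bash
python3 m2.py
```

```text
J6 [-0.032 -0.037 -0.067 -0.077 -0.079]
Mz [0.036 0.062 0.065 0.082 0.04 ]
mean J6 Mz yaw F z [-5.820000e-02  5.710000e-02 -1.060736e+02  4.628800e+00  2.122000e+00
  1.049600e+00  6.290000e-02] 22.05 last4 J6 -0.0791
```

step_arm:
  increments:
    - [[0,0,0.0001],[0,0,0.05],0.8]
    - [[0,0,0.0001],[0,0,0.1],0.8]
    - [[0,0,0.0002],[0,0,0.15],0.8]
    - [[0,0,0.0002],[0,0,0.15],0.8]
    - [[0,0,0.0002],[0,0,0.15],0.8]
    - [[0,0,0.0002],[0,0,0.15],0.8]

```text
time_s: 22.7
tcp_pos: [0.5772, -0.1703, 0.0628]
eef_rot: [-179.9, 0.0, -114.7]
contact_force: [4.6, 1.7, 1.8]
gripper_width: 0.0286
```

```bash
python3 m2.py
```

```text
J6 [-0.113 -0.11  -0.11  -0.11  -0.11 ]
Mz [0.061 0.168 0.127 0.109 0.126]
mean J6 Mz yaw F z [-1.105000e-01  1.182000e-01 -1.146655e+02  4.927200e+00  2.150700e+00
  1.392500e+00  6.280000e-02] 22.9 last4 J6 -0.1097
```

step_arm:
  increments:
    - [[0,0,0.0001],[0,0,0.03],0.8]
    - [[0,0,0.0001],[0,0,0.06],0.8]
    - [[0,0,0.0001],[0,0,0.08],0.8]
    - [[0,0,0.0001],[0,0,0.08],0.8]
    - [[0,0,0.0001],[0,0,0.08],0.8]
    - [[0,0,0.0001],[0,0,0.08],0.8]

```text
time_s: 23.55
tcp_pos: [0.5772, -0.1703, 0.0628]
eef_rot: [-179.9, 0.0, -119.2]
contact_force: [5.1, 1.8, 1.8]
gripper_width: 0.0284
```

```bash
python3 m2.py
```

```text
J6 [-0.131 -0.13  -0.13  -0.13  -0.13 ]
Mz [0.171 0.157 0.117 0.105 0.084]
mean J6 Mz yaw F z [-1.303000e-01  1.267000e-01 -1.192476e+02  4.877600e+00  1.920300e+00
  1.698500e+00  6.280000e-02] 23.75 last4 J6 -0.1299
```

step_arm:
  increments:
    - [[0,0,0.0001],[0,0,0.03],0.8]
    - [[0,0,0.0001],[0,0,0.06],0.8]
    - [[0,0,0.0001],[0,0,0.1],0.8]
    - [[0,0,0.0001],[0,0,0.1],0.8]
    - [[0,0,0.0001],[0,0,0.1],0.8]
    - [[0,0,0.0001],[0,0,0.1],0.8]

```text
time_s: 24.4
tcp_pos: [0.5773, -0.1704, 0.0627]
eef_rot: [-179.9, 0.0, -125.0]
contact_force: [5.6, 1.7, 2.6]
gripper_width: 0.0286
```

```bash
python3 m2.py;  python3 - <<'E'
from h import *
from plant import r
c=r.capture("wrist"); cv2.imwrite("pics/w12.png",c["color"][:,:,::-1])
E
```

```text
J6 [-0.142 -0.14  -0.139 -0.139 -0.139]
Mz [0.113 0.162 0.115 0.172 0.093]
mean J6 Mz yaw F z [-1.397000e-01  1.309000e-01 -1.249738e+02  5.329500e+00  1.877500e+00
  1.870700e+00  6.270000e-02] 24.6 last4 J6 -0.139
```

View pics/w12.png

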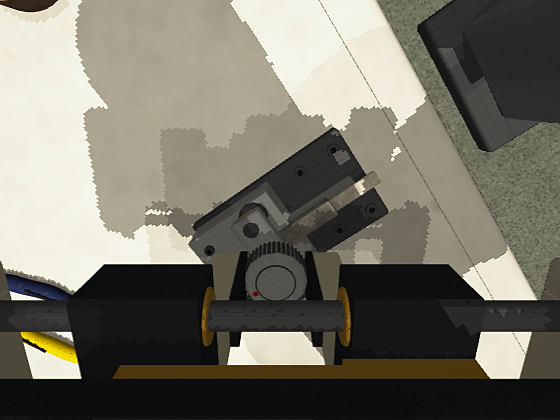

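```bash
python3 - <<'E'
from h import *
for n in ("w11","w12"):
    im=cv2.imread(f"pics/{n}.png").astype(int)[270:305,240:310]
    m=(im[:,:,2]>110)&(im[:,:,1]<60); ys,xs=np.nonzero(m); w=im[:,:,2][m]; print(n,len(xs),(xs*w).sum()/w.sum()+240,(ys*w).sum()/w.sum()+270)
E
```

```text
w11 0 nan nan
w12 0 nan nan<stdin>:4: RuntimeWarning: invalid value encountered in scalar divide
```

step_arm:
  increments:
    - [[0,0,0],[0,0,0],0.8]
    - [[0,0,0],[0,0,0],0.8]
    - [[0,0,0],[0,0,0.03],0.8]
    - [[0,0,0.0001],[0,0,0.05],0.8]
    - [[0,0,0.0001],[0,0,0.05],0.8]
    - [[0,0,0.0001],[0,0,0.05],0.8]
    - [[0,0,0.0001],[0,0,0.05],0.8]
  force: 45

```text
time_s: 25.4
tcp_pos: [0.5774, -0.1703, 0.0627]
eef_rot: [-179.9, 0.0, -127.8]
contact_force: [4.9, 2.6, 2.1]
gripper_width: 0.0282
```

```bash
python3 m2.py
```

```text
J6 [-0.161 -0.161 -0.16  -0.16  -0.16 ]
Mz [0.134 0.129 0.123 0.15  0.134]
mean J6 Mz yaw F z [-1.606000e-01  1.339000e-01 -1.278349e+02  5.034400e+00  2.152900e+00
  2.024300e+00  6.270000e-02] 25.6 last4 J6 -0.1603
```

step_arm:
  increments:
    - [[0,0,0],[0,0,0.02],0.8]
    - [[0,0,0.0001],[0,0,0.05],0.8]
    - [[0,0,0.0001],[0,0,0.05],0.8]
    - [[0,0,0.0001],[0,0,0.05],0.8]
    - [[0,0,0.0001],[0,0,0.05],0.8]

```text
time_s: 26.15
tcp_pos: [0.5774, -0.1704, 0.0626]
eef_rot: [-179.9, 0.0, -130.7]
contact_force: [5.0, 1.3, 2.9]
gripper_width: 0.0281
```

```bash
python3 m2.py; python3 - <<'E'
from h import *
from plant import r
c=r.capture("wrist")
cv2.imwrite("pics/w13.png",c["color"][:,:,::-1])
for n in ("w11","w12","w13"):
    im=cv2.imread(f"pics/{n}.png").astype(int)[270:305,240:310]
    d=im[:,:,2]-im[:,:,1]; m=d>40; ys,xs=np.nonzero(m); w=d[m]; print(n,len(xs),(xs*w).sum()/w.sum()+240,(ys*w).sum()/w.sum()+270)
E
```

```text
J6 [-0.177 -0.176 -0.175 -0.175 -0.175]
Mz [0.161 0.174 0.247 0.192 0.14 ]
mean J6 Mz yaw F z [-1.757000e-01  1.828000e-01 -1.306968e+02  4.840300e+00  1.767900e+00
  2.461000e+00  6.260000e-02] 26.35 last4 J6 -0.1753
w11 19 254.96917148362235 293.5838150289017
w12 20 255.13972764949673 293.38839550029604
w13 20 255.1362831858407 293.3929203539823
```

step_arm:
  increments:
    - [[0,0,0],[0,0,0],0.6]
    - [[0,0,0],[0,0,0],0.4]
    - [[0,0,0],[0,0,0],0.3]
    - [[0,0,0],[0,0,0],0.3]
    - [[0,0,-0.02],[0,0,0],0.3]
    - [[0,0,-0.05],[0,0,0],0.3]
    - [[0,0,-0.08],[0,0,0],0.3]
    - [[0,0,-0.09],[0,0,0],0.3]
    - [[0,0,-0.09],[0,0,0],0.3]

```text
time_s: 27.35
tcp_pos: [0.5773, -0.1704, 0.1538]
eef_rot: [-179.9, 0.1, -130.8]
contact_force: [-0.6, 0.3, 0.8]
gripper_width: 0.0614
```

```bash
python3 - <<'E'
from h import *; import pickle
from plant import r
s,c=avg(r,5); print(s["tcp_pos"],s["eef_rot"],s["F"],s["t"],s["w"])
print(inc(s,[.50,-.1726,.15],0))
pickle.dump((s,c),open("w14.pkl","wb"))
cv2.imwrite("pics/w14.png",c["color"][:,:,::-1])
E
```

```text
[ 0.57619327 -0.17024083  0.15167872] [ 1.79963482e+02 -9.26053573e-03 -1.30805788e+02] [-0.18320947  0.11661614 -0.23473574] 27.55 0.06128970484628808
(array([0.0516, 0.0561, 0.0017]), array([ 5.000e-04,  6.000e-04, -2.283e+00]))
```

View pics/w14.png

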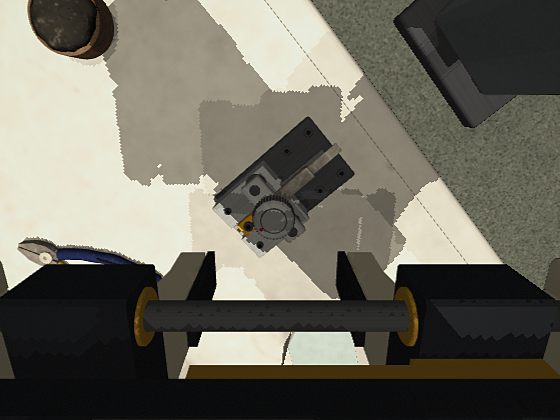

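step_arm:
  increments:
    - [[0.005,0.006,0],[0,0,-0.14],0.3]
    - [[0.01,0.011,0],[0,0,-0.28],0.3]
    - [[0.015,0.017,0],[0,0,-0.42],0.3]
    - [[0.02,0.022,0],[0,0,-0.56],0.3]
    - [[0.025,0.028,0],[0,0,-0.7],0.3]
    - [[0.03,0.034,0],[0,0,-0.84],0.3]
    - [[0.035,0.04,0],[0,0,-0.98],0.3]
    - [[0.04,0.045,0],[0,0,-1.12],0.3]
    - [[0.046,0.05,0],[0,0,-1.26],0.3]
    - [[0.052,0.056,0.002],[0,0,-1.4],0.3]

```text
time_s: 28.6
tcp_pos: [0.4997, -0.1731, 0.1493]
eef_rot: [179.9, 0.1, -50.2]
contact_force: [0.0, 1.0, -0.5]
gripper_width: 0.0612
```

step_arm:
  increments:
    - [[0,0,0],[0,0,-0.14],0.3]
    - [[0,0,0],[0,0,-0.28],0.3]
    - [[0,0,0],[0,0,-0.42],0.3]
    - [[0,0,0],[0,0,-0.56],0.3]
    - [[0,0,0],[0,0,-0.7],0.3]
    - [[0,0,0],[0,0,-0.84],0.3]
    - [[0,0,0],[0,0,-0.883],0.3]
    - [[0,0,0],[0,0,-0.883],0.3]
    - [[0,0,0],[0,0,-0.883],0.3]

```text
time_s: 29.5
tcp_pos: [0.5, -0.1731, 0.1495]
eef_rot: [-180.0, 0.1, -0.1]
contact_force: [-0.9, -0.0, -0.1]
gripper_width: 0.0612
```

```bash
python3 - <<'E'
from h import *; import pickle
from plant import r
s,c=avg(r,8); print(s["tcp_pos"],s["eef_rot"],s["F"],s["t"],s["w"])
pickle.dump((s,c),open("w15.pkl","wb"))
im=c["color"][20:240,180:380,::-1]; cv2.imwrite("pics/w15z.png",cv2.resize(im,None,fx=2.7,fy=2.7,interpolation=cv2.INTER_CUBIC))
E
```

```text
[ 0.50017058 -0.17307333  0.14990179] [ 1.79999973e+02  2.81306515e-02 -4.13300019e-02] [0.4463797  0.14979102 0.27033005] 29.85 0.06152052531223518
```

View pics/w15z.png

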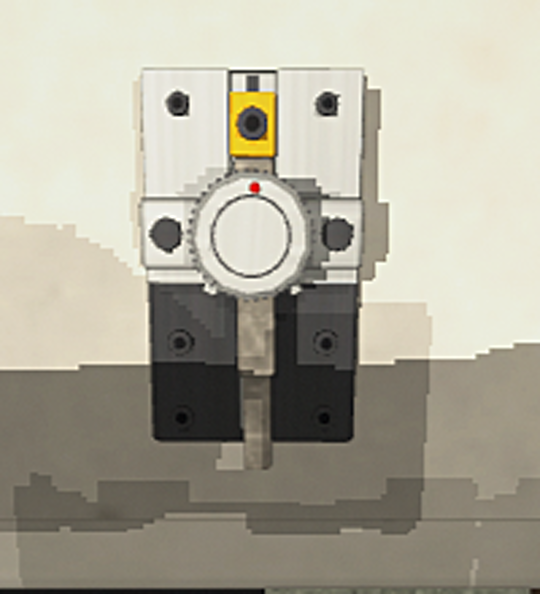

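```bash
python3 - <<'E'
from h import *; import pickle
from plant import r
s,c=pickle.load(open("w15.pkl","rb")); cm=cam(c,s)
def B(u,v,z): return back((180+u/2.7,20+v/2.7),z,cm).round(4)[0]
for n,u,v,z in [("stopfront",253,156,.04),("tip",257.5,469,.034),("shankend",257,375.5,.038)]: print(n,B(u,v,z))
print(r.close_job())
E
```

```text
stopfront [ 0.5964 -0.1727  0.04  ]
tip [ 0.5075 -0.1738  0.034 ]
shankend [ 0.5368 -0.1737  0.038 ]
the job is handed in; nothing more can be done
None
```

The graver is home against the stop and clamped, and I handed the job in at about 30 s of the 72 s allowed. `close_job` gives no verdict.

- **Graver:** I pinched it over the nose at 5 N and slid it 14 mm back. The push force rose only to about 6 N at the end. In the last picture the tip is at x = 0.5075 m, so with the 89 mm length the butt is at 0.5965 m. The stop face measures 0.5964 m. The graver is about 1° off the groove axis.
- **Thumbscrew:** I turned it about 2.98 rad clockwise in small steps. Wrist-joint torque was about 0.06 N m running free and rose to 0.175 N m, which is about 0.115 N m above free running. On release the head sprang back about 5°, the twist the bush should give at that moment, and the red dot showed no slip in the grip.
- **What did not agree:**
  - Free running read 0.06–0.07 N m, where the task text says about 0.08.
  - Turning the head carried a steady side force of about 5 N from slight off-centring.
  - I could not read the clamping force directly; I judged it from the torque.
- **Other tools and blocks:** the arm stayed clear of the dop, cutters, bur and wooden block, though I did not measure their final positions. At hand-in the gripper was open, clear above the holder and touching nothing.

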